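# Close the pickle crock with its double lid, then lift the cover alone off the press lid

### The job

The brown crock is full of diced radish, and its double lid stands on the cutting board: a steel outer lid with a black bridge handle, and a white press lid that hangs under it by a steel cross bar lying across the slot in the outer lid. Carry both lids together by the black handle to the crock and lower them gently until the press lid rests inside on its ledge and the outer lid sits down on the rim; then give the outer lid a quarter turn so that its slot and handle come in line with the cross bar, and lift the outer lid off alone, leaving the press lid seated without lifting it again. Finish still holding the outer lid level and steady by its handle, about a hand's breadth or more above the crock, so that I can put the weight on the press lid; leave the other things on the table where they are.

Things in the scene. Friction and masses are not known exactly. Their poses are not given: they have to be found in the camera images.
- crock: Fixed round brown stoneware crock, 90 mm high, 172 mm across (196 mm over two small lugs, 61 mm up); mouth 144 mm across. Inside, 60 mm above the table, is a flat ledge, 122 mm across inside, that the press lid rests on. Origin: centre of the underside, on the table; z up; its yaw does not matter.
- seat (a point): Centre of the crock at the height of its inner ledge, 60 mm above the table: where the origin of the seated press lid comes to lie.
- rim (a point): Centre of the crock's mouth at the height of its rim, 90 mm above the table: where the origin of the seated outer lid comes to lie.
- inner_lid: White press lid, loose, about 0.35 kg: plate 136 mm across, 8 mm thick (4 mm play all round in the crock), on it a hub 62 mm across up to 26 mm, a thin stem and a steel cross bar with red ends. Origin: centre of the plate's underside; z up, x along the cross bar. In the crock only friction on the ledge keeps it from turning.
- bar (a point): Middle of the press lid's cross bar (60 mm long, 8 mm thick), 48 mm above the press lid's origin. As the lids stand on the board, the bar lies across the slot (90 degrees to the handle), its underside 12 mm above the dark slotted plate of the outer lid.
- outer_lid: Steel outer lid, loose, about 0.30 kg: disc 188 mm across, 5 mm thick, with a 5 mm skirt round the crock's outside (4 mm play), a slot 64 x 18 mm in a dark plate, a guide ring 17 mm deep below that centres it on the hub (2 mm play). Origin: centre of the disc's underside; z up, x along slot and handle. On the board it lies on the hub, 26 mm above the press lid's origin.
- slot (a point): Middle of the slot, on top of the dark plate, 6 mm above the outer lid's origin. Lifted, the outer lid rises 12 mm; then the bar drops into notches 3.5 mm high across the slot and the press lid hangs from it, origin 38 mm below. Seated in the crock it is 30 mm: bar 8 mm above it, free of the notches, and the lid turns either way. Within 8 degrees of in line the bar passes the slot.
- handle (a point): Middle of the handle bar, 51 mm above the outer lid's origin: black, along the lid's x, 106 mm long (82 mm free between its legs), 14 mm wide, 14 mm high. Fingertips up to 20 mm below this point stay clear of the cross bar. From its seat on the rim the outer lid must rise 39 mm to be clear of the bar.
- board: Fixed cutting board, 201 x 269 x 16 mm, on which the double lid stands; origin at the centre of its underside, z up.
- garlic: Garlic bulb, 60 mm across, 59 mm high, loose bystander; origin at its underside.
- chilli_jar: Glass jar of red sauce with black cap, 65 mm across, 94 mm high, loose bystander; origin at its underside.
- shaker: Salt shaker, 44 mm across, 90 mm high, loose bystander; origin at its underside.
- onion: Brown onion, 79 mm across, 85 mm high, loose bystander; origin at its underside.
- tin_a: Tin, 76 mm across, 58 mm high, loose bystander; origin at its underside.
- label_tape: Roll of tape lying flat, 98 mm across, 25 mm high, loose bystander; origin at its underside.

How it is judged:
By the outcome, as a careful person would: the job done as asked, in the order asked, and still so for the second after the job is handed in, while the arm keeps its last pose, push and grip.
It also fails if it takes over 51 s, if anything falls off the work surface, if the arm or the gripper's body presses on something with over 40 N, if the wrist force passes 120 N, or if a joint passes its speed limit or range.

### The arm

A 6-joint arm with a two-finger parallel gripper is mounted at the origin on a cart in front of the work surface, level with it; the furniture and walls round the work are solid. World frame = base frame: x ahead of the robot, y to its left, z up, the work surface at z = 0. Lengths are in m, angles in rad, forces in N, time in s.
With the tool pointing down it reaches from about 0.275 to 0.825 m from the base axis. Payload 4.9 kg.
Tool frame: the origin (TCP) lies midway between the tips of the shut fingers; the grasp point (between the pads) lies 19 mm behind it; z points along the fingers, y is the line along which they close (so a half turn about z gives the same grasp; the last joint's range is limited). The gripper opens to 85 mm and grips with 20 to 120 N. Pads are 22 mm wide; open, the fingers measure 114 mm over their backs; the gripper's body (76 mm by 85 mm) begins 54 mm behind the grasp point. The pads swing forward as they close: fully open they stand 13 mm farther back than shut.
Start: joints at [1.089, 0.326, -0.193, 1.052, 0, 1.437], TCP at [0.187, 0.517, 0.231] pointing down, gripper open.
Joint ranges: [-2.65, 2.65], [-0.97, 1.79], [-1.3, 1.35], [-1.93, 2.1], [-1.47, 1.37], [-3.14, 3.14]. Speed limits (rad/s): [2.57, 2.57, 3.14, 3.14, 3.14, 3.14].

### API

Orientations are given as a unit quaternion [w, x, y, z].
In Python, from station import status, snapshot, workorder gives the robot as it stands.
- The arm moves only by the tool play_rows, never from a script. Its argument "increments" is a list of rows, each a list of 6 numbers: the shift along the tool's x, y, z each as a share of 0.1 m, from -1 to 1, then the turn, a rotation vector about the tool's x, y, z each as a share of 30 degrees, from -1 to 1. In form: [[tx, ty, tz, wx, wy, wz], ...]. A call has 1 to 20 rows; each row is the pose to reach, as a shift and turn from the pose commanded when the call began, along the tool's axes at that moment; what a row does not reach only later rows make up. A row lasts 1/12 s, in which the tool goes at most 41.7 mm and 7.16 degrees, less where a joint would pass 70% of its speed; a pose out of reach is approached as far as the arm can. A call with a number of a shift or a turn outside -1 to 1 is refused whole. A call with a gripper value outside its range is refused whole. "grip" is the opening, from 0 (shut) to 1 (fully open), set as the call begins (left out, the last holds). The fingers move at their own pace and stop on an object; the grip force is fixed at half the most. Time passes only in rows, so rows that repeat a pose let the fingers close. It gives the time, the measured TCP pose, the force, the opening and the grip force at its end, in the units of the state.
- status.get_state(): the state, without advancing time (a new reading comes with each control period).
- snapshot(name): name is "scene" or "side" or "wrist"; returns a dict with "frame" (384x512x3 uint8, blue, green, red), "vertical_fov" (degrees; the focal length in pixels is half the picture's height over the tangent of half this angle, whatever the lens; pixels are square), "cx", "cy" (the principal point, pixels), "xyz" and "rotation" of the camera in the world. Camera axes: x right, y up, looking along -z (the intrinsics and any distortion apply to the point x, -y, -z); pixel columns grow to the right and rows downward; lengths in m; the calibration is good to about 2 mm. A picture is of the moment at which its call begins. There is no depth.
- workorder.hand_in(): hands the job in; it is judged then, once.
The state is a dict: "time_s": time; "joint_pos": joint angles; "qvel": joint speeds; "effort": joint torques, N m; "tool_pos": TCP position; "tcp_rot": TCP orientation; "force": force on the tool from outside, world axes, zero at the start; "torque": the same for the moment, N m; "gripper_width": opening from 0.0 (shut) to 1.0 (fully open); "finger_force": force on a finger pad.
Only numpy, scipy, OpenCV 4.12 (cv2) and the standard library are available. Lean on these libraries where they do the work, as an engineer would, in place of code of your own. Each camera call takes 0.05 s, during which the arm holds its last target. There are 200 camera calls.

## Working session

There is one attempt and no reset: what is moved stays moved. The work goes in short steps, Python scripts to look and compute and a tool call to move; the robot and the scene stay as the last step left them, time stands still between calls to the robot, and variables do not carry over. Pictures are saved under pics/ and viewed, at most 10 in all, crops included, and the job is handed in when it is done.

Besides the shell and the picture viewer there is one more tool, called after "Emit:" by a JSON object that holds its "op" and its "data", one argument or row to a line. play_rows: Moves the arm, as the interface text tells. Shift numbers are shares of 0.1 m and turn numbers shares of 30 degrees, none past 1 either way. Its arguments: {"type":"object","properties":{"increments":{"type":"array"},"grip":{"type":"number"}},"required":["increments"]}

```bash
mkdir -p pics; ls; python3 - <<'E'
from station import status, snapshot
import cv2,numpy as np
ims=[]
for n in("scene","side","wrist"):
    s=snapshot(n);cv2.imwrite(f"pics/{n}0.png",s["frame"]);print(n,{k:(np.round(v,4).tolist() if k!="frame" else 0) for k,v in s.items()})
    ims.append(s["frame"])
st=status.get_state();print(st)
E
```

```text
pics
scene {'frame': 0, 'vertical_fov': 52.8627, 'cx': 259.1082, 'cy': 190.5171, 'xyz': [-0.0244, -0.4461, 0.9356], 'rotation': [0.8487, 0.3541, -0.1518, -0.3624]}
side {'frame': 0, 'vertical_fov': 46.5207, 'cx': 252.6012, 'cy': 184.1765, 'xyz': [0.0533, 1.1861, 0.7791], 'rotation': [-0.2029, -0.115, 0.4792, 0.8461]}
wrist {'frame': 0, 'vertical_fov': 67.0839, 'cx': 255.9489, 'cy': 189.9147, 'xyz': [0.1098, 0.546, 0.3741], 'rotation': [0.808, -0.1327, -0.0915, 0.5667]}
{'time_s': 0.15, 'joint_pos': array([ 1.08881730e+00,  3.26824186e-01, -1.93356770e-01,  1.05201029e+00,
        1.45537511e-05,  1.43661861e+00]), 'qvel': array([-1.33368500e-03, -1.05418785e-03,  2.74562821e-03, -1.05357020e-03,
        3.49705025e-03,  7.32210872e-06]), 'effort': array([ 2.11875958e-03, -4.43705320e+01,  2.62664419e+01,  1.04210753e-02,
       -4.67584277e-05, -1.77454105e-06]), 'tool_pos': array([0.18722003, 0.51667493, 0.23065321]), 'tcp_rot': array([-2.18423797e-04,  1.73025439e-01,  9.84917109e-01, -6.62415964e-04]), 'force': array([-0.43458737, -0.15598406, -0.40068152]), 'torque': array([-0.00242206,  0.01031576, -0.02213895]), 'finger_force': 0.0, 'gripper_width': 0.9967926950157515}
```

View pics/scene0.png

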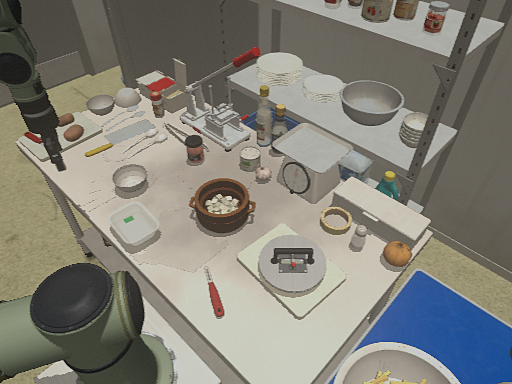

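View pics/side0.png

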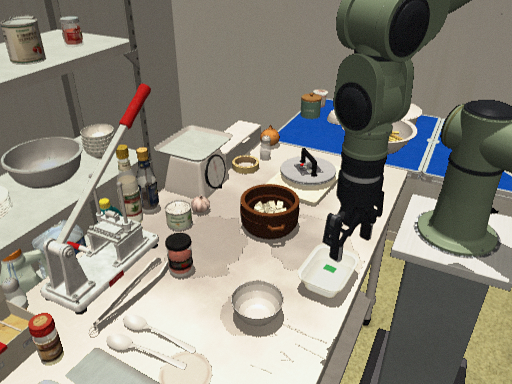

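The scene view shows the lid near (292,265) with its handle along (275..312, 254), and the crock mouth near (222,203). The side view shows the lid near (308,170) and the crock near (270,205).

```bash
cat > h.py <<'E'
import numpy as np,cv2
from scipy.spatial.transform import Rotation as R
def q(a): return R.from_quat([a[1],a[2],a[3],a[0]])
def f(s): return s["frame"].shape[0]/2/np.tan(np.radians(s["vertical_fov"])/2)
def topl(s,uv,z):
    uv=np.atleast_2d(uv).astype(float);F=f(s)
    d=np.c_[(uv[:,0]-s["cx"])/F,-(uv[:,1]-s["cy"])/F,-np.ones(len(uv))]
    d=q(s["rotation"]).apply(d);c=np.array(s["xyz"])
    return c+d*((z-c[2])/d[:,2])[:,None]
def proj(s,p):
    c=q(s["rotation"]).inv().apply(np.atleast_2d(p)-np.array(s["xyz"]));F=f(s)
    return np.c_[s["cx"]-F*c[:,0]/c[:,2],s["cy"]+F*c[:,1]/c[:,2]]
E
python3 - <<'E'
from h import *
from station import snapshot
S={n:snapshot(n) for n in("scene","side")}
import pickle;pickle.dump(S,open("s.pkl","wb"))
print(topl(S["scene"],[[292,265],[222,193]],.047),topl(S["side"],[[308,170]],.047),topl(S["side"],[[270,200]],.09),topl(S["scene"],[[222,200]],.09))
out=np.zeros((600,800,3),np.uint8)
for n,u,v,x,y in(("scene",240,225,0,0),("scene",170,160,400,0),("side",260,135,0,300),("side",220,165,400,300)):
    c=cv2.resize(S[n]["frame"][v:v+75,u:u+100],None,fx=4,fy=4,interpolation=cv2.INTER_CUBIC)
    for k in range(0,100,10):cv2.line(c,(k*4,0),(k*4,5 if k%50 else 14),(0,255,0),1)
    for k in range(0,75,5):cv2.line(c,(0,k*4),(5 if k%25 else 14,k*4),(0,255,0),1)
    out[y:y+300,x:x+400]=c
cv2.imwrite("pics/c.png",out)
E
```

```text
[[ 0.47810981 -0.09116879  0.047     ]
 [ 0.53364441  0.25344384  0.047     ]] [[ 0.48319617 -0.06907966  0.047     ]] [[0.49128335 0.2173212  0.09      ]] [[0.48634819 0.19734642 0.09      ]]
```

View pics/c.png

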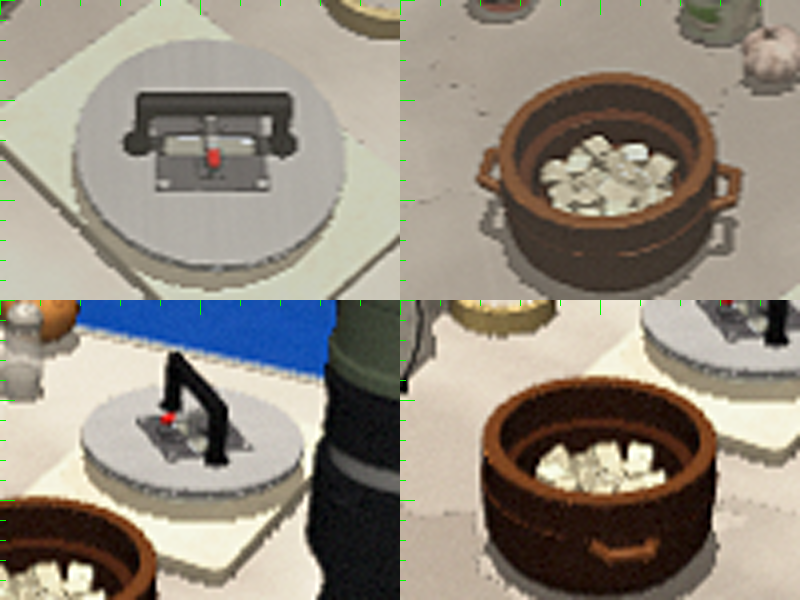

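Crop shows: the lid disc outline, the handle bar spanning scene (274.5,250)-(312.5,250), and the crock rim ellipse in both views. I'll fit them.

```bash
python3 - <<'E'
from h import *
import pickle
from scipy.optimize import least_squares
S=pickle.load(open("s.pkl","rb"))
off={0:("scene",240,225,0,0),1:("scene",170,160,400,0),2:("side",260,135,0,300),3:("side",220,165,400,300)}
def uv(k,p):
    n,u,v,x,y=off[k];p=np.array(p,float);return S[n],np.c_[u+(p[:,0]-x)/4,v+(p[:,1]-y)/4]
def fit(obs,z,r):
    out=[]
    for k,p in obs:
        s,w=uv(k,p);P=topl(s,w,z)[:,:2]
        g=least_squares(lambda a:np.hypot(*(P-a[:2]).T)-a[2],[*P.mean(0),r]);g2=least_squares(lambda a:np.hypot(*(P-a).T)-r,P.mean(0))
        print(s["xyz"][0].round(2),z,g.x.round(4),g2.x.round(4),g2.fun.round(3))
fit([(0,[(76,150),(346,155),(205,40),(210,268)]),(2,[(82,440),(303,437),(195,385),(190,490)])],.047,.094)
fit([(1,[(500,145),(718,150),(608,72),(607,228)]),(3,[(482,440),(717,437),(600,378),(597,505)])],.09,.086)
for k,p in((0,[(137,102),(291,102)]),(2,[(175,360),(219,406)])):
    s,w=uv(k,p);P=topl(s,w,.093);d=P[1]-P[0];print(P.round(4).tolist(),P.mean(0).round(4),np.hypot(*d[:2]),np.degrees(np.arctan2(d[1],d[0])))
from station import status
print(R.from_matrix(q(status.get_state()["tcp_rot"]).as_matrix()).as_matrix().round(3))
E
```

```text
-0.02 0.047 [ 0.4875 -0.0855  0.0934] [ 0.4875 -0.0855] [-0.001 -0.001 -0.     0.   ]
0.05 0.047 [ 0.4868 -0.0775  0.0929] [ 0.4868 -0.0776] [-0.    -0.    -0.002 -0.002]
-0.02 0.09 [0.4969 0.2078 0.0836] [0.497  0.2078] [-0.002 -0.002 -0.002 -0.002]
0.05 0.09 [0.4926 0.2151 0.083 ] [0.4926 0.215 ] [-0.003 -0.003 -0.003 -0.003]
[[0.4545, -0.0452, 0.093], [0.526, -0.1198, 0.093]] [ 0.4903 -0.0825  0.093 ] 0.10324299764075975 -46.235825114639766
[[0.5196, -0.1157, 0.093], [0.457, -0.0537, 0.093]] [ 0.4883 -0.0847  0.093 ] 0.08810254955305936 135.2852272820313
[[-0.94   0.341 -0.   ]
 [ 0.341  0.94  -0.001]
 [ 0.    -0.001 -1.   ]]
```

Emit:
{"op": "play_rows", "data": {
  "increments": [
    [-0.33,-0.15,0,0,0,0],
    [-0.66,-0.3,0,0,0,0],
    [-0.98,-0.45,0,0,0,0],
    [-0.98,-0.45,0,0,0,0]
  ]
}}

```text
time_s: 0.58
tool_pos: [0.2675, 0.4379, 0.2312]
tcp_rot: [0.001, 0.176, 0.984, -0.001]
force: [-1.0, 0.4, -0.3]
gripper_width: 0.999
finger_force: 0.0
```

Emit:
{"op": "play_rows", "data": {
  "increments": [
    [-0.33,-0.15,0,0,0,0],
    [-0.66,-0.3,0,0,0,0],
    [-0.98,-0.45,0,0,0,0],
    [-0.98,-0.45,0,0,0,0]
  ]
}}

```text
time_s: 0.92
tool_pos: [0.3446, 0.3625, 0.2313]
tcp_rot: [0.001, 0.176, 0.984, -0.001]
force: [0.1, 0.6, -0.5]
gripper_width: 0.998
finger_force: 0.0
```

Emit:
{"op": "play_rows", "data": {
  "increments": [
    [-0.33,-0.15,-0.1,0,0,0],
    [-0.66,-0.3,-0.2,0,0,0],
    [-0.98,-0.45,-0.3,0,0,0],
    [-0.98,-0.45,-0.3,0,0,0],
    [-0.98,-0.45,-0.3,0,0,0]
  ]
}}

```text
time_s: 1.33
tool_pos: [0.419, 0.2895, 0.2617]
tcp_rot: [0.0, 0.175, 0.985, 0.001]
force: [0.6, 0.9, -1.0]
gripper_width: 1.001
finger_force: 0.0
```

```bash
python3 - <<'E'
from h import *
import pickle
from station import snapshot,status
s=snapshot("wrist");pickle.dump(s,open("w1.pkl","wb"));im=s["frame"].copy()
a=np.linspace(0,2*np.pi,60)
for r,z,c in((.086,.09,(0,255,0)),(.072,.09,(255,255,0))):
    p=proj(s,np.c_[.495+r*np.cos(a),.211+r*np.sin(a),0*a+z])
    for x in p: cv2.circle(im,tuple(int(t) for t in x.round()),1,c,-1)
cv2.imwrite("pics/w1.png",cv2.resize(im,(800,600)))
E
```

```text
(no output)
```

View pics/w1.png

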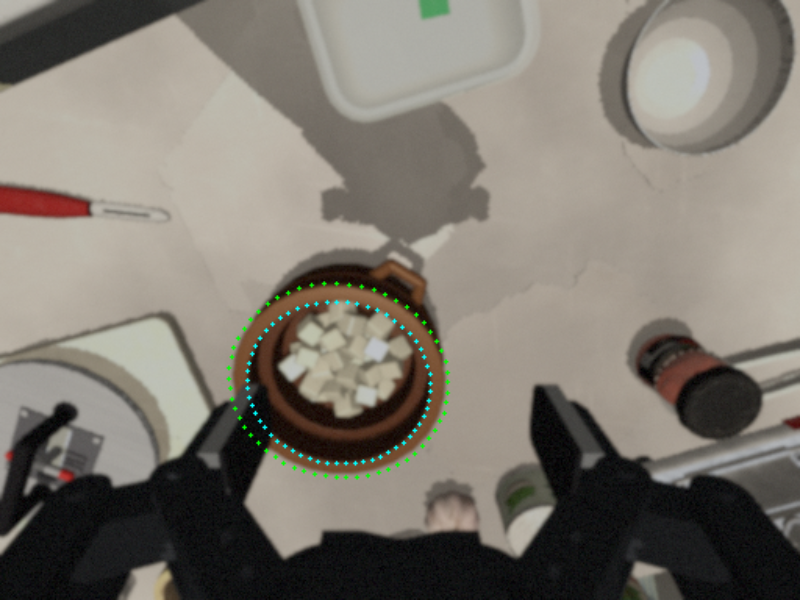

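The crock rim fits the prediction to about 2 mm: centre at about (338,379) in the enlarged wrist picture. Next I move to view the lid.

Emit:
{"op": "play_rows", "data": {
  "increments": [
    [-0.12,-0.32,0,0,0,0],
    [-0.24,-0.64,0,0,0,0],
    [-0.37,-0.95,0,0,0,0],
    [-0.37,-0.95,0,0,0,0]
  ]
}}

```text
time_s: 1.72
tool_pos: [0.4187, 0.1852, 0.2607]
tcp_rot: [-0.001, 0.174, 0.985, -0.001]
force: [0.3, -0.1, 0.1]
gripper_width: 1.001
finger_force: 0.0
```

Emit:
{"op": "play_rows", "data": {
  "increments": [
    [-0.12,-0.32,0,0,0,0],
    [-0.24,-0.64,0,0,0,0],
    [-0.37,-0.95,0,0,0,0],
    [-0.37,-0.95,0,0,0,0]
  ]
}}

```text
time_s: 2.05
tool_pos: [0.4221, 0.0836, 0.2609]
tcp_rot: [-0.0, 0.175, 0.985, -0.001]
force: [0.7, 0.5, 0.4]
gripper_width: 1.0
finger_force: 0.0
```

Emit:
{"op": "play_rows", "data": {
  "increments": [
    [-0.12,-0.32,0,0,0,0.21],
    [-0.24,-0.64,0,0,0,0.42],
    [-0.37,-0.95,0,0,0,0.63],
    [-0.37,-0.95,0,0,0,0.87],
    [-0.37,-0.95,0,0,0,0.87],
    [-0.37,-0.95,0,0,0,0.87],
    [-0.37,-0.95,0,0,0,0.87]
  ]
}}

```text
time_s: 2.63
tool_pos: [0.4248, -0.0141, 0.2611]
tcp_rot: [-0.0, 0.389, 0.921, 0.0]
force: [-0.5, -0.1, 0.8]
gripper_width: 0.999
finger_force: 0.0
```

```bash
python3 - <<'E'
from h import *
import pickle
from station import snapshot,status
from scipy.optimize import minimize
s=snapshot("wrist");pickle.dump(s,open("w2.pkl","wb"));im=s["frame"].copy()
t=status.get_state();print(t["tool_pos"],q(t["tcp_rot"]).as_matrix().round(4).tolist(),t["joint_pos"].round(2))
a=np.linspace(0,2*np.pi,180)
def circ(c,r,z): return np.c_[c[0]+r*np.cos(a),c[1]+r*np.sin(a),0*a+z]
def refine(s,c,r,z,sel,sg):
    g=cv2.GaussianBlur(cv2.cvtColor(s["frame"],6),(0,0),1.5).astype(np.float32)
    def samp(p):
        p=proj(s,p).astype(np.float32);return cv2.remap(g,p[:,0],p[:,1],1)[:,0]
    def cost(x):
        d=sg*(samp(circ(x,x[2]+.0015,z))-samp(circ(x,x[2]-.0015,z)));return -np.median(np.clip(d[sel(proj(s,circ(x,x[2],z)))],-10,40)) - .3*np.mean(np.clip(d,-10,40))
    x=min((minimize(cost,[c[0]+dx,c[1]+dy,r],method="Nelder-Mead",options=dict(initial_simplex=np.array([c[0]+dx,c[1]+dy,r])+np.array([[0,0,0],[.004,0,0],[0,.004,0],[0,0,.002]]))) for dx in(-.004,0,.004) for dy in(-.004,0,.004)),key=lambda m:m.fun)
    return x.x.round(4),round(x.fun,1)
w1=pickle.load(open("w1.pkl","rb"))
sel=lambda p:p[:,1]<260
for sg in(1,-1): print("crock out",sg,refine(w1,(.495,.211),.084,.09,sel,sg),"in",refine(w1,(.495,.211),.072,.09,sel,sg))
for sg in(1,-1): print("lid",sg,refine(s,(.488,-.082),.094,.047,sel,sg))
for x in proj(s,circ((.488,-.082),.094,.047)): cv2.circle(im,tuple(int(t) for t in x.round()),0,(0,255,0),-1)
u=np.array([np.cos(np.radians(-46)),np.sin(np.radians(-46))])
for k in(-.053,0,.053): cv2.circle(im,tuple(int(t) for t in proj(s,[.488+k*u[0],-.082+k*u[1],.1])[0].round()),1,(0,0,255),-1)
cv2.imwrite("pics/w2.png",cv2.resize(im,(800,600)))
E
```

```text
[ 0.42488071 -0.0142006   0.26111474] [[-0.6978, 0.7163, -0.0004], [0.7163, 0.6978, 0.0005], [0.0007, 0.0, -1.0]] [-0.21  0.07 -0.44  1.06  0.    0.59]
crock out 1 (array([0.4901, 0.2141, 0.0831]), np.float64(-33.3)) in (array([0.4937, 0.2121, 0.0714]), np.float64(-20.3))
crock out -1 (array([0.4935, 0.2121, 0.0814]), np.float64(-22.7)) in (array([0.485 , 0.2179, 0.075 ]), np.float64(-25.4))
lid 1 (array([ 0.484 , -0.079 ,  0.0941]), np.float64(-12.6))
lid -1 (array([ 0.4958, -0.0995,  0.1082]), np.float64(-7.6))
```

View pics/w2.png

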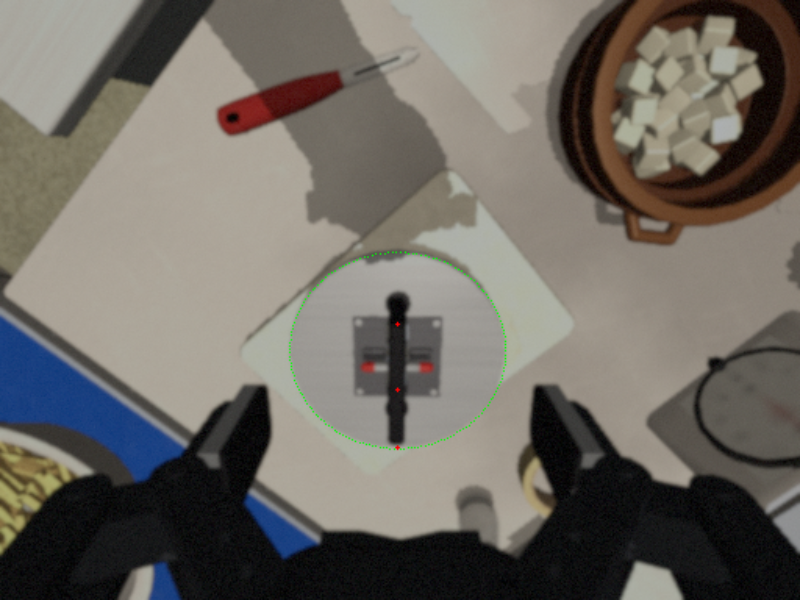

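The wrist picture shows the handle vertical at column 397, rows 293–443, and the disc outline on its prediction. Yaw is already in line with the handle, so I go in for the grasp.

Emit:
{"op": "play_rows", "data": {
  "increments": [
    [-0.3,-0.01,0.1,0,0,0],
    [-0.6,-0.02,0.3,0,0,0],
    [-0.9,-0.02,0.6,0,0,0],
    [-0.9,-0.02,0.85,0,0,0],
    [-0.9,-0.02,0.85,0,0,0],
    [-0.9,-0.02,0.85,0,0,0]
  ]
}}

```text
time_s: 3.18
tool_pos: [0.4846, -0.0804, 0.1752]
tcp_rot: [-0.002, 0.39, 0.921, -0.0]
force: [-1.3, 0.2, -0.1]
gripper_width: 1.001
finger_force: 0.0
```

Emit:
{"op": "play_rows", "data": {
  "increments": [
    [0,0,0.2,0,0,0],
    [0,0,0.4,0,0,0],
    [0,0,0.6,0,0,0],
    [0,0,0.75,0,0,0],
    [0,0,0.9,0,0,0],
    [0,0,1,0,0,0],
    [0,0,1,0,0,0],
    [0,0,1,0,0,0]
  ]
}}

```text
time_s: 3.85
tool_pos: [0.4865, -0.0814, 0.0773]
tcp_rot: [0.0, 0.39, 0.921, 0.0]
force: [-0.1, 0.5, 0.6]
gripper_width: 1.002
finger_force: 0.0
```

Emit:
{"op": "play_rows", "data": {
  "increments": [
    [0,0,0,0,0,0],
    [0,0,0,0,0,0],
    [0,0,0,0,0,0],
    [0,0,0,0,0,0],
    [0,0,0,0,0,0],
    [0,0,0,0,0,0],
    [0,0,0,0,0,0],
    [0,0,0,0,0,0],
    [0,0,0,0,0,0],
    [0,0,0,0,0,0],
    [0,0,0,0,0,0],
    [0,0,0,0,0,0]
  ],
  "grip": 0
}}

```text
time_s: 4.85
tool_pos: [0.4863, -0.0819, 0.0765]
tcp_rot: [0.0, 0.391, 0.92, 0.0]
force: [-1.0, 0.7, 4.3]
gripper_width: 0.15
finger_force: 59.5
```

Emit:
{"op": "play_rows", "data": {
  "increments": [
    [0,0,-0.03,0,0,0],
    [0,0,-0.06,0,0,0],
    [0,0,-0.09,0,0,0],
    [0,0,-0.11,0,0,0],
    [0,0,-0.13,0,0,0],
    [0,0,-0.15,0,0,0],
    [0,0,-0.18,0,0,0],
    [0,0,-0.22,0,0,0],
    [0,0,-0.26,0,0,0],
    [0,0,-0.32,0,0,0],
    [0,0,-0.38,0,0,0],
    [0,0,-0.4,0,0,0],
    [0,0,-0.4,0,0,0]
  ]
}}

```text
time_s: 5.93
tool_pos: [0.4868, -0.0822, 0.1172]
tcp_rot: [0.001, 0.391, 0.92, 0.0]
force: [-0.0, 0.7, -6.4]
gripper_width: 0.151
finger_force: 58.6
```

Emit:
{"op": "play_rows", "data": {
  "increments": [
    [0,0,-0.05,0,0,0],
    [0,0,-0.15,0,0,0],
    [0,0,-0.25,0,0,0],
    [0,0,-0.4,0,0,0],
    [0,0,-0.55,0,0,0],
    [0,0,-0.7,0,0,0],
    [0,0,-0.85,0,0,0],
    [0,0,-0.95,0,0,0],
    [0,0,-1,0,0,0],
    [0,0,-1,0,0,0],
    [0,0,-1,0,0,0]
  ]
}}

```text
time_s: 6.85
tool_pos: [0.486, -0.0819, 0.2162]
tcp_rot: [0.0, 0.391, 0.92, -0.0]
force: [0.2, 0.7, -6.8]
gripper_width: 0.15
finger_force: 58.7
```

```bash
python3 - <<'E'
from h import *
from station import snapshot,status
t=status.get_state();print(t["tool_pos"],t["force"],t["torque"],t["gripper_width"],q(t["tcp_rot"]).as_matrix().round(3).tolist())
o=[]
for n in("side","wrist"):
    o.append(snapshot(n)["frame"])
o[0]=cv2.resize(o[0][60:260,150:417],(512,384))
cv2.imwrite("pics/l.png",cv2.resize(np.hstack(o),(800,300)))
E
```

```text
[ 0.48598403 -0.08192005  0.21618319] [ 0.21920511  0.68613967 -6.83624529] [-0.0305095   0.06064929  0.02045731] 0.15036869897883598 [[-0.694, 0.72, 0.0], [0.72, 0.694, -0.0], [-0.0, -0.0, -1.0]]
```

View pics/l.png

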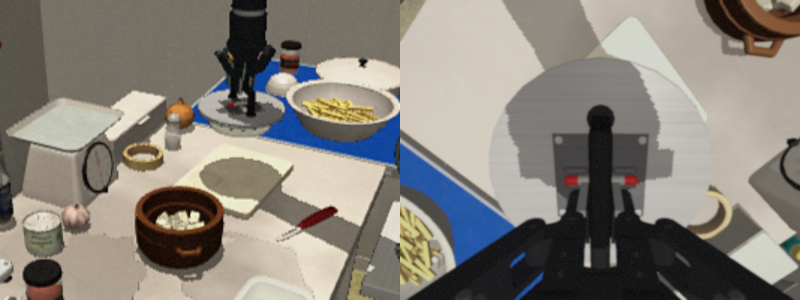

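Both lids hang level from the handle (red bar ends still across the slot). I carry them to the crock.

Emit:
{"op": "play_rows", "data": {
  "increments": [
    [0.05,0.05,0,0,0,0],
    [0.13,0.13,0,0,0,0],
    [0.24,0.25,0,0,0,0],
    [0.38,0.39,0,0,0,0],
    [0.53,0.54,0,0,0,0],
    [0.68,0.7,0,0,0,0]
  ]
}}

```text
time_s: 7.45
tool_pos: [0.4886, 0.0174, 0.2158]
tcp_rot: [-0.001, 0.391, 0.92, 0.0]
force: [-0.7, 0.4, -5.7]
gripper_width: 0.145
finger_force: 58.7
```

Emit:
{"op": "play_rows", "data": {
  "increments": [
    [0.15,0.15,0,0,0,0],
    [0.3,0.31,0,0,0,0],
    [0.45,0.46,0,0,0,0],
    [0.6,0.62,0,0,0,0],
    [0.68,0.7,0,0,0,0]
  ]
}}

```text
time_s: 7.87
tool_pos: [0.4918, 0.1163, 0.2159]
tcp_rot: [-0.001, 0.39, 0.921, 0.001]
force: [-0.4, -0.6, -5.2]
gripper_width: 0.149
finger_force: 58.8
```

Emit:
{"op": "play_rows", "data": {
  "increments": [
    [0.15,0.15,0,0,0,0],
    [0.3,0.31,0,0,0,0],
    [0.43,0.44,0,0,0,0],
    [0.54,0.55,0,0,0,0],
    [0.62,0.63,0,0,0,0],
    [0.66,0.67,0,0,0,0],
    [0.68,0.7,0,0,0,0],
    [0.68,0.7,0,0,0,0],
    [0.68,0.7,0,0,0,0],
    [0.68,0.7,0,0,0,0],
    [0.68,0.7,0,0,0,0]
  ]
}}

```text
time_s: 8.78
tool_pos: [0.4956, 0.2099, 0.2163]
tcp_rot: [0.0, 0.391, 0.92, -0.0]
force: [-0.5, -0.7, -6.7]
gripper_width: 0.151
finger_force: 58.8
```

```bash
python3 - <<'E'
from h import *
import pickle
from station import snapshot,status
t=status.get_state();print(t["tool_pos"],t["force"].round(1),t["torque"].round(3),q(t["tcp_rot"]).as_matrix().round(3).tolist())
S={n:snapshot(n) for n in("scene","side")};pickle.dump(S,open("s2.pkl","wb"));pickle.dump(snapshot("wrist"),open("w3.pkl","wb"))
c=t["tool_pos"];out=np.zeros((600,800,3),np.uint8)
a=np.linspace(0,2*np.pi,240)
for i,n in enumerate(S):
    im=S[n]["frame"];p=proj(S[n],[c[0],c[1],.15])[0].astype(int);u,v=p[0]-50,p[1]-75;print(n,u,v)
    o=cv2.resize(im[v:v+150,u:u+100],None,fx=4,fy=4,interpolation=cv2.INTER_CUBIC)
    for k in range(0,150,5):cv2.line(o,(0,k*4),(14 if k%25==0 else 5,k*4),(0,255,0),1)
    for k in range(0,100,5):cv2.line(o,(k*4,0),(k*4,14 if k%25==0 else 5),(0,255,0),1)
    for x in proj(S[n],np.c_[c[0]+.094*np.cos(a),c[1]+.094*np.sin(a),0*a+c[2]-.0295]): cv2.circle(o,(int((x[0]-u)*4+2),int((x[1]-v)*4+2)),0,(0,255,0),-1)
    out[:,i*400:i*400+400]=o
cv2.imwrite("pics/h.png",out)
E
```

```text
[0.49563836 0.20992661 0.21629069] [-0.5 -0.7 -6.7] [-0.016  0.002  0.031] [[-0.694, 0.72, -0.0], [0.72, 0.694, -0.0], [-0.0, -0.0, -1.0]]
scene 170 107
side 220 105
```

View pics/h.png

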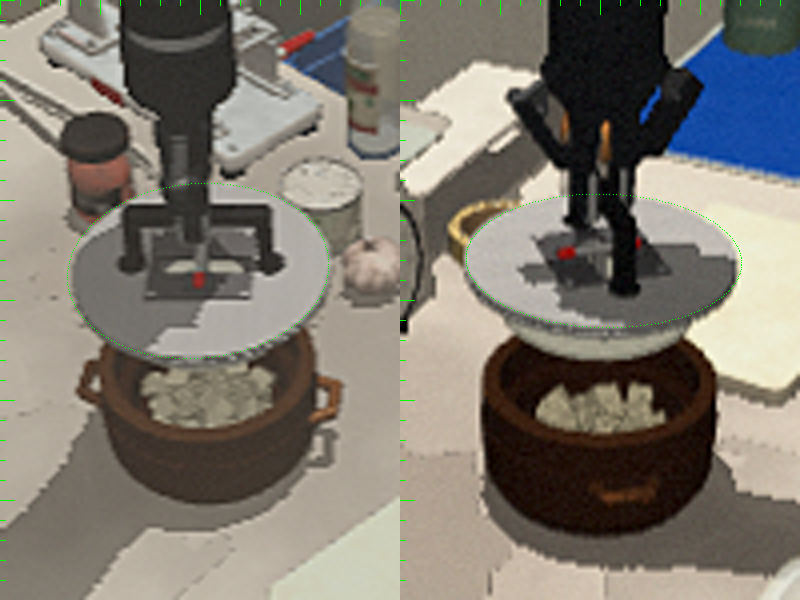

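Overlay of the disc circle centred on the TCP matches the lid in both views, so the lid is centred on the TCP at (0.4956, 0.2099). I refine the crock centre numerically from the earlier pictures.

```bash
python3 - <<'E'
from h import *
import pickle
S=pickle.load(open("s.pkl","rb"));S["w1"]=pickle.load(open("w1.pkl","rb"));S["w2"]=pickle.load(open("w2.pkl","rb"))
a=np.linspace(0,2*np.pi,240)
def sc(s,c,r,z,sg):
    g=s["g"]
    def samp(rr):
        p=proj(s,np.c_[c[0]+rr*np.cos(a),c[1]+rr*np.sin(a),0*a+z]).astype(np.float32);return cv2.remap(g,p[:,0],p[:,1],1)[:,0],p
    o,p=samp(r+.0015);i,_=samp(r-.0015);d=sg*(o-i)
    d=d[(p[:,1]<265)] if s["w"] else d
    return np.mean(np.clip(d,-5,15))
for n,s in S.items():
    s["w"]=n[0]=="w"
    for ch in("gray","hsvS"):
        g=s["frame"].astype(np.float32)
        g=cv2.cvtColor(s["frame"],6).astype(np.float32) if ch=="gray" else (g[:,:,2]-g[:,:,0])
        s["g"]=cv2.GaussianBlur(g,(0,0),.8)
        for nm,c0,r0,z,sg in(("lid",(.487,-.082),.094,.047,-1 if ch=="gray" else 0),("out",(.495,.211),.083,.09,1 if ch=="gray" else -1),("in",(.495,.211),.072,.09,1)):
            if sg==0 or (n=="w1" and nm=="lid") or (n=="w2" and nm!="lid"):continue
            if n=="w2":sg=1
            G=[(sc(s,(c0[0]+dx,c0[1]+dy),r0+dr,z,sg),c0[0]+dx,c0[1]+dy,r0+dr) for dx in np.arange(-.008,.0081,.001) for dy in np.arange(-.008,.0081,.001) for dr in(-.002,-.001,0,.001,.002)]
            G.sort(reverse=True);print(n,ch,nm,np.mean(G[:6],0).round(4))
E
```

```text
scene gray lid [ 3.804   0.4935 -0.0795  0.096 ]
scene gray out [7.2698 0.4922 0.2047 0.085 ]
scene gray in [9.4576 0.502  0.2185 0.074 ]
scene hsvS out [14.3037  0.4962  0.2108  0.083 ]
scene hsvS in [13.9567  0.4955  0.2107  0.0713]
side gray lid [ 4.5697  0.485  -0.0872  0.096 ]
side gray out [8.7149 0.4932 0.207  0.081 ]
side gray in [10.4825  0.5023  0.203   0.0717]
side hsvS out [14.4948  0.4957  0.2117  0.0842]
side hsvS in [14.1942  0.4958  0.2115  0.0707]
w1 gray out [12.1968  0.488   0.2155  0.0835]
w1 gray in [11.7187  0.492   0.2128  0.0708]
w1 hsvS out [14.0272  0.4938  0.2113  0.0837]
w1 hsvS in [12.3622  0.4952  0.2107  0.072 ]
w2 gray lid [ 9.884   0.4842 -0.0793  0.0937]
```

Emit:
{"op": "play_rows", "data": {
  "increments": [
    [0.01,0.01,0.03,0,0,0],
    [0.01,0.01,0.1,0,0,0],
    [0.01,0.01,0.18,0,0,0],
    [0.01,0.01,0.26,0,0,0],
    [0.01,0.01,0.33,0,0,0],
    [0.01,0.01,0.39,0,0,0],
    [0.01,0.01,0.44,0,0,0],
    [0.01,0.01,0.49,0,0,0],
    [0.01,0.01,0.54,0,0,0],
    [0.01,0.01,0.59,0,0,0],
    [0.01,0.01,0.63,0,0,0],
    [0.01,0.01,0.67,0,0,0],
    [0.01,0.01,0.71,0,0,0],
    [0.01,0.01,0.74,0,0,0],
    [0.01,0.01,0.76,0,0,0],
    [0.01,0.01,0.76,0,0,0],
    [0.01,0.01,0.76,0,0,0]
  ]
}}

```text
time_s: 10.35
tool_pos: [0.4956, 0.2121, 0.1403]
tcp_rot: [0.0, 0.391, 0.92, -0.0]
force: [1.1, -0.3, -5.8]
gripper_width: 0.15
finger_force: 58.8
```

Emit:
{"op": "play_rows", "data": {
  "increments": [
    [0,0,0.01,0,0,0],
    [0,0,0.02,0,0,0],
    [0,0,0.03,0,0,0],
    [0,0,0.04,0,0,0],
    [0,0,0.05,0,0,0],
    [0,0,0.06,0,0,0],
    [0,0,0.07,0,0,0],
    [0,0,0.08,0,0,0],
    [0,0,0.09,0,0,0],
    [0,0,0.1,0,0,0],
    [0,0,0.1,0,0,0],
    [0,0,0.1,0,0,0],
    [0,0,0.1,0,0,0]
  ]
}}

```text
time_s: 11.43
tool_pos: [0.4957, 0.2121, 0.1304]
tcp_rot: [0.0, 0.391, 0.92, 0.0]
force: [0.4, 0.4, -3.4]
gripper_width: 0.152
finger_force: 59.3
```

The load dropped by half at the expected height, so the press lid is on its ledge. I lower the last 6 mm.

Emit:
{"op": "play_rows", "data": {
  "increments": [
    [0,0,0.01,0,0,0],
    [0,0,0.02,0,0,0],
    [0,0,0.03,0,0,0],
    [0,0,0.04,0,0,0],
    [0,0,0.045,0,0,0],
    [0,0,0.05,0,0,0],
    [0,0,0.055,0,0,0],
    [0,0,0.055,0,0,0],
    [0,0,0.055,0,0,0]
  ]
}}

```text
time_s: 12.18
tool_pos: [0.4957, 0.2121, 0.125]
tcp_rot: [0.0, 0.391, 0.92, 0.0]
force: [-0.5, -0.7, -0.2]
gripper_width: 0.15
finger_force: 59.7
```

Emit:
{"op": "play_rows", "data": {
  "increments": [
    [0,0,0.003,0,0,0],
    [0,0,0.006,0,0,0],
    [0,0,0.009,0,0,0],
    [0,0,0.012,0,0,0],
    [0,0,0.012,0,0,0],
    [0,0,0.012,0,0,0]
  ]
}}

```text
time_s: 12.68
tool_pos: [0.4957, 0.2121, 0.125]
tcp_rot: [0.0, 0.391, 0.92, 0.0]
force: [-3.7, -1.0, 10.2]
gripper_width: 0.152
finger_force: 61.1
```

Emit:
{"op": "play_rows", "data": {
  "increments": [
    [0,0,-0.01,0,0,0],
    [0,0,-0.01,0,0,-0.04],
    [0,0,-0.01,0,0,-0.12],
    [0,0,-0.01,0,0,-0.24],
    [0,0,-0.01,0,0,-0.36],
    [0,0,-0.01,0,0,-0.48],
    [0,0,-0.01,0,0,-0.6],
    [0,0,-0.01,0,0,-0.72],
    [0,0,-0.01,0,0,-0.84],
    [0,0,-0.01,0,0,-0.94],
    [0,0,-0.01,0,0,-1],
    [0,0,-0.01,0,0,-1]
  ]
}}

```text
time_s: 13.68
tool_pos: [0.4964, 0.2122, 0.125]
tcp_rot: [0.001, 0.139, 0.99, 0.0]
force: [0.4, 0.4, 2.8]
gripper_width: 0.151
finger_force: 60.1
```

Emit:
{"op": "play_rows", "data": {
  "increments": [
    [0,0,0,0,0,-0.06],
    [0,0,0,0,0,-0.16],
    [0,0,0,0,0,-0.28],
    [0,0,0,0,0,-0.4],
    [0,0,0,0,0,-0.52],
    [0,0,0,0,0,-0.64],
    [0,0,0,0,0,-0.76],
    [0,0,0,0,0,-0.88],
    [0,0,0,0,0,-0.96],
    [0,0,0,0,0,-1],
    [0,0,0,0,0,-1]
  ]
}}

```text
time_s: 14.6
tool_pos: [0.4963, 0.2121, 0.125]
tcp_rot: [0.001, -0.121, 0.993, -0.0]
force: [0.7, -0.7, 4.9]
gripper_width: 0.152
finger_force: 60.3
```

Emit:
{"op": "play_rows", "data": {
  "increments": [
    [0,0,0,0,0,-0.06],
    [0,0,0,0,0,-0.16],
    [0,0,0,0,0,-0.28],
    [0,0,0,0,0,-0.4],
    [0,0,0,0,0,-0.52],
    [0,0,0,0,0,-0.64],
    [0,0,0,0,0,-0.76],
    [0,0,0,0,0,-0.88],
    [0,0,0,0,0,-0.96],
    [0,0,0,0,0,-1],
    [0,0,0,0,0,-1],
    [0,0,0,0,0,-1],
    [0,0,0,0,0,-1]
  ]
}}

```text
time_s: 15.68
tool_pos: [0.4962, 0.2121, 0.125]
tcp_rot: [0.001, -0.374, 0.927, -0.0]
force: [0.1, 0.8, 5.8]
gripper_width: 0.148
finger_force: 60.4
```

```bash
python3 - <<'E'
from h import *
from station import snapshot,status
t=status.get_state();print(t["tool_pos"],t["force"].round(1),t["torque"].round(3),q(t["tcp_rot"]).as_matrix().round(3).tolist(),t["joint_pos"].round(2))
s=snapshot("wrist")["frame"][150:342,128:384]
o=[cv2.resize(s,(400,300),interpolation=2)]
for n in("scene","side"):
    s=snapshot(n);p=proj(s,[*t["tool_pos"][:2],.11])[0].astype(int)
    o.append(cv2.resize(s["frame"][p[1]-30:p[1]+30,p[0]-40:p[0]+40],(400,300),interpolation=2))
cv2.imwrite("pics/t.png",np.vstack([np.hstack(o[:2]),np.hstack([o[2],o[2]*0])]))
E
```

```text
[0.49623787 0.21208233 0.12499644] [0.1 0.8 5.8] [-0.158  0.005 -0.221] [[-0.72, -0.693, 0.001], [-0.694, 0.72, 0.0], [-0.001, -0.001, -1.0]] [ 0.27  0.4  -0.37  0.79 -0.   -0.5 ]
```

View pics/t.png

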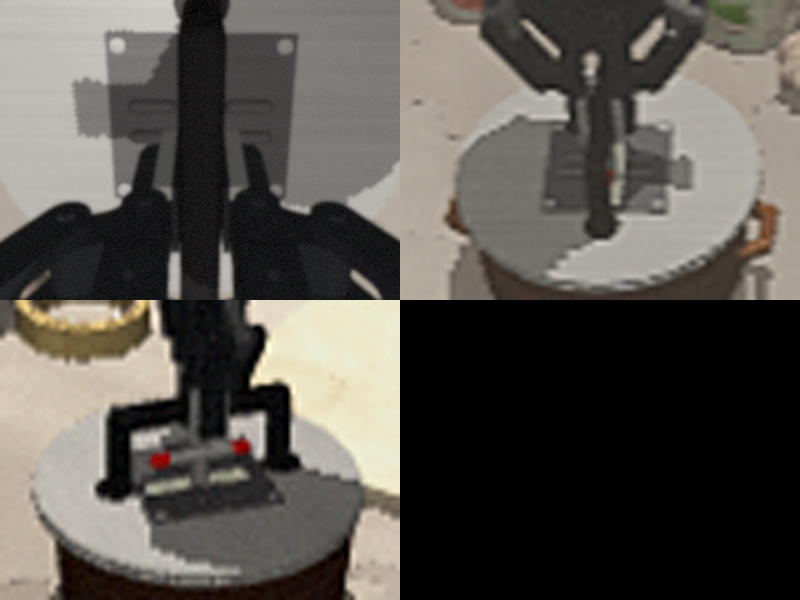

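The crop shows the outer lid seated on the rim, with the red bar ends (side crop 161,460 and 242,446) running along the handle. I check the bar angle numerically.

```bash
python3 - <<'E'
from h import *
from station import snapshot,status
t=status.get_state();m=q(t["tcp_rot"]).as_matrix();print("handle",np.degrees(np.arctan2(-m[1,0],-m[0,0])))
s=snapshot("side");p=proj(s,[*t["tool_pos"][:2],.11])[0].astype(int)
u0,v0=p[0]-40,p[1]-30
c=s["frame"][v0:v0+60,u0:u0+80].astype(float);w=np.clip(c[:,:,2]-np.maximum(c[:,:,1],c[:,:,0])-50,0,None);w[:22]=0;w[40:]=0
Y,X=np.mgrid[:60,:80];P=[]
for a,b in((26,39),(42,55)):
    k=np.zeros_like(w);k[:,a:b]=w[:,a:b];print(k.sum());P.append([(k*X).sum()/k.sum()+u0,(k*Y).sum()/k.sum()+v0])
print(P);W=topl(s,P,.108);d=W[0]-W[1];print(W,np.degrees(np.arctan2(d[1],d[0])),np.hypot(*d[:2]))
E
```

```text
handle 43.90916660023152
633.0
465.0
[[np.float64(260.69668246445497), np.float64(193.5260663507109)], [np.float64(276.8043010752688), np.float64(190.84516129032258)]]
[[0.51747357 0.22412091 0.108     ]
 [0.48286361 0.19040894 0.108     ]] 44.24697280552049 0.048315068932099255
```

Bar at 44.2°, handle at 43.9°: in line. I lift gently and watch the force.

Emit:
{"op": "play_rows", "data": {
  "increments": [
    [0,0,-0.01,0,0,0],
    [0,0,-0.02,0,0,0],
    [0,0,-0.03,0,0,0],
    [0,0,-0.04,0,0,0],
    [0,0,-0.05,0,0,0],
    [0,0,-0.06,0,0,0],
    [0,0,-0.07,0,0,0],
    [0,0,-0.07,0,0,0],
    [0,0,-0.07,0,0,0],
    [0,0,-0.07,0,0,0]
  ]
}}

```text
time_s: 16.72
tool_pos: [0.4956, 0.2122, 0.1317]
tcp_rot: [0.0, -0.374, 0.927, 0.0]
force: [0.6, -0.8, -4.4]
gripper_width: 0.152
finger_force: 59.3
```

Emit:
{"op": "play_rows", "data": {
  "increments": [
    [0,0,-0.01,0,0,0],
    [0,0,-0.02,0,0,0],
    [0,0,-0.03,0,0,0],
    [0,0,-0.04,0,0,0],
    [0,0,-0.05,0,0,0],
    [0,0,-0.06,0,0,0],
    [0,0,-0.06,0,0,0],
    [0,0,-0.06,0,0,0],
    [0,0,-0.06,0,0,0]
  ]
}}

```text
time_s: 17.47
tool_pos: [0.4956, 0.2121, 0.1376]
tcp_rot: [0.0, -0.374, 0.927, 0.0]
force: [-0.0, 1.0, -2.3]
gripper_width: 0.151
finger_force: 59.3
```

Emit:
{"op": "play_rows", "data": {
  "increments": [
    [0,0,-0.02,0,0,0],
    [0,0,-0.04,0,0,0],
    [0,0,-0.06,0,0,0],
    [0,0,-0.08,0,0,0],
    [0,0,-0.1,0,0,0],
    [0,0,-0.12,0,0,0],
    [0,0,-0.14,0,0,0],
    [0,0,-0.16,0,0,0],
    [0,0,-0.18,0,0,0],
    [0,0,-0.2,0,0,0],
    [0,0,-0.22,0,0,0],
    [0,0,-0.24,0,0,0],
    [0,0,-0.26,0,0,0],
    [0,0,-0.28,0,0,0],
    [0,0,-0.3,0,0,0],
    [0,0,-0.32,0,0,0],
    [0,0,-0.35,0,0,0],
    [0,0,-0.35,0,0,0],
    [0,0,-0.35,0,0,0]
  ]
}}

```text
time_s: 19.05
tool_pos: [0.4958, 0.2121, 0.1728]
tcp_rot: [0.0, -0.374, 0.927, -0.0]
force: [0.0, 0.2, -2.4]
gripper_width: 0.15
finger_force: 59.3
```

Emit:
{"op": "play_rows", "data": {
  "increments": [
    [0,0,-0.05,0,0,0],
    [0,0,-0.12,0,0,0],
    [0,0,-0.2,0,0,0],
    [0,0,-0.3,0,0,0],
    [0,0,-0.4,0,0,0],
    [0,0,-0.5,0,0,0],
    [0,0,-0.6,0,0,0],
    [0,0,-0.7,0,0,0],
    [0,0,-0.78,0,0,0],
    [0,0,-0.85,0,0,0],
    [0,0,-0.88,0,0,0],
    [0,0,-0.9,0,0,0],
    [0,0,-0.9,0,0,0],
    [0,0,-0.9,0,0,0],
    [0,0,-0.9,0,0,0]
  ]
}}

```text
time_s: 20.3
tool_pos: [0.4953, 0.212, 0.262]
tcp_rot: [-0.001, -0.374, 0.927, 0.0]
force: [0.0, -0.2, -2.6]
gripper_width: 0.151
finger_force: 59.3
```

```bash
python3 - <<'E'
from h import *
from station import snapshot,status
t=status.get_state();print(t["tool_pos"],t["force"].round(1),t["torque"].round(3))
o=[]
for n in("scene","side"):
    s=snapshot(n);p=proj(s,[*t["tool_pos"][:2],.15])[0].astype(int)
    o.append(cv2.resize(s["frame"][p[1]-75:p[1]+75,p[0]-50:p[0]+50],(400,600),interpolation=2))
cv2.imwrite("pics/f.png",np.hstack(o))
E
```

```text
[0.49527832 0.21197474 0.26200288] [ 0.  -0.2 -2.6] [0.009 0.017 0.022]
```

View pics/f.png

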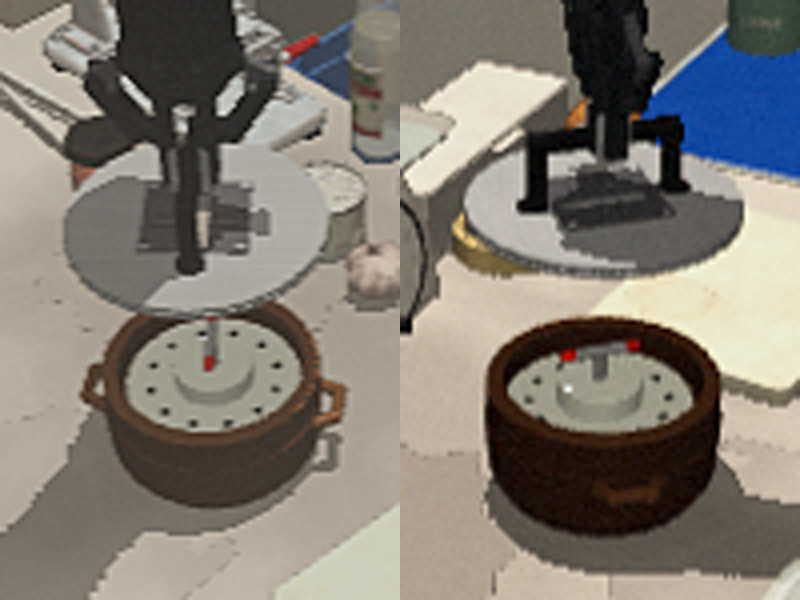

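The press lid sits level in the crock at scene crop (212,375), and the outer lid is held level about 0.14 m above the rim. I'm handing in.

```bash
python3 -c "
from station import workorder
print(workorder.hand_in())"
```

```text
the job is handed in; nothing more can be done
None
```

The press lid is seated on the crock's ledge, and the arm is holding the outer lid level by its handle about 0.14 m above the rim; the job was handed in at about 20 s of the 51 s allowed.

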